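Snap the orange cover home on the six-well palette

TASK

The orange snap-fit cover of one of the two lidded palettes has sprung up at both ends. Press it down until both ends are fully home and it lies flush all along the rim, then let go; leave the blue-covered palette untouched.

Things in the scene. Friction and masses are not known exactly. Their poses are not given: they have to be found in the camera images.
- palette: Ceramic palette, 80 x 124 (y) x 26 mm high, fixed on the white shelf (its top is z = 0). Origin: centre of its underside, z up, y along its length. Carries a rigid orange snap-fit cover, 92 x 136 mm, black clip at each short end. Each end starts 5 to 9 mm up, resists with a steady 9 N, stays where left, stops hard when home; pressing one end hardly moves the other; a centre press needs double.
- pad_left (a point): Centre of the top face of the raised white press pad (50 mm in palette x, 30 mm in y, 2 mm high) at the palette's +y end of the orange cover, 48 mm from the cover's middle. With this end fully home it is 32 mm above the shelf; at the start 5 to 9 mm higher. Axes: the cover's, z out of its top.
- pad_right (a point): The same point on the like white press pad at the palette's -y end: 48 mm from the cover's middle, 32 mm above the shelf when fully home.
- blue_palette: The other palette of the same make and size, with a blue cover already fully home (pads 32 mm above the shelf). Origin at the centre of its underside, y along its length. Not to be touched. The two palettes may swap places (left or right of the robot).

How it is judged (in metres and radians):
At the end, for the whole second after the job is handed in: Both press pads of the orange cover are within 2 mm of their home height (32 mm above the palette's underside), so the cover is flush at both ends (z of each of pad_left, pad_right in the frame of palette below 0.034 m); the robot touches nothing.
It fails at once if the blue-covered palette is touched (contact force between any of the fingers, the arm and blue_palette above 2 N).
It also fails if it takes over 32 s, if anything falls off the work surface, if the arm or the gripper's body presses on something with over 40 N, if the wrist force passes 120 N, or if a joint passes its speed limit or range.

ROBOT

A 7-joint arm with a two-finger parallel gripper is mounted at the origin on the work surface. World frame = base frame: x ahead of the robot, y to its left, z up, the work surface at z = 0. Lengths are in mm, angles in rad, forces in N, time in s.
With the tool pointing down it reaches from about 400 to 875 mm from the base axis. Payload 4.4 kg.
Tool frame: the origin (TCP) lies at the very end of the fingers, on their centre line; the grasp point (between the pads) lies 19 mm behind it; z points along the fingers, y is the direction in which the jaws open and shut (so a half turn about z gives the same grasp; the last joint's range is limited). The gripper opens to 85 mm and grips with 20 to 120 N. Pads are 22 mm wide; open, the fingers measure 114 mm over their backs; the gripper's body (76 mm by 85 mm) begins 54 mm behind the grasp point. The pads swing forward as they close: fully open they stand 13 mm farther back than shut.
Start: joints at [-1.288, 0.628, 0.038, 1.517, -0.027, 0.996, -0.02], TCP at [222.128, 610.882, 231.313] pointing down, gripper open.
Joint ranges: [-3.06, 3.06], [-0.37, 2.12], [-1.25, 1.32], [0.18, 2.47], [-1.1, 4.24], [0.23, 1.98], [-2.94, 2.94]. Speed limits (rad/s): [2.57, 2.57, 3.14, 3.14, 3.14, 3.14, 3.14].

INTERFACE

Orientations are given as [roll, pitch, yaw] about the fixed x, y, z axes, in that order (R = Rz(yaw) Ry(pitch) Rx(roll)).
In Python, from cell import read_state, get_image, calibration, finish_job gives the robot as it stands. The module is installed in compiled form; this text tells all that it offers.
- The arm moves only by the tool apply_moves, never from a script. Its argument "increments" is a list of rows, each an object of numbers: "tx", "ty", "tz": the shift along the world's x, y, z in m; "rx", "ry", "rz": the turn, a rotation vector about the world's x, y, z in units of 5 degrees (1.0 is 5 degrees); "claw": the finger opening in m, from 0 to 0.0854. In form: [{"tx": .., "ty": .., "tz": .., "rx": .., "ry": .., "rz": .., "claw": ..}, ...]. A call has 1 to 12 rows; each row is the pose to reach, as a shift and turn from the pose commanded when the call began; what a row does not reach only later rows make up. A row lasts 1/10 s, in which the tool goes at most 50 mm and 8.59 degrees, less where a joint would pass 70% of its speed; a pose out of reach is approached as far as the arm can. A call with a gripper value outside its range is refused whole. The fingers move at their own pace and stop on an object; the grip force is fixed at half the most. Time passes only in rows, so rows that repeat a pose let the fingers close. It gives the time, the measured TCP pose, the force and the opening at its end, in the units of the state.
- read_state(): the state, without advancing time (a new reading comes with each control period).
- get_image(name): name is "scene" or "side" or "wrist"; returns the picture (480x640x3 uint8, red, green, blue); there is no depth.
- calibration(name): a dict with "camera_matrix" (3x3 intrinsics, pixels), "origin" and "attitude" of the camera in the world. Camera axes: x right, y up, looking along -z (the intrinsics and any distortion apply to the point x, -y, -z); pixel columns grow to the right and rows downward; lengths in mm; the calibration is good to about 2 mm. The wrist camera is an equidistant fisheye: a pixel r from the principal point sees the ray r / f radians off the axis. A picture is of the moment at which its call begins: read the wrist's pose just before it. calibration takes no time and is no camera call; for the wrist camera it gives the pose at the moment of the call.
- finish_job(): hands the job in, once; it reports no verdict.
The state is a dict: "clock": time; "qpos": joint angles; "qd": joint speeds; "tau": joint torques, N m; "eef_pos": TCP position; "tool_rot": TCP orientation; "force": force on the tool from outside, world axes, zero at the start; "torque": the same for the moment, N m; "width": finger opening in mm.
Only numpy, scipy, OpenCV 4.12 (cv2) and the standard library are available. Lean on these libraries where they do the work, as an engineer would, in place of code of your own. Each camera call takes 0.05 s, during which the arm holds its last target. There are 200 camera calls.

## Working session

There is one attempt and no reset: what is moved stays moved. The work goes in short steps, Python scripts to look and compute and a tool call to move; the robot and the scene stay as the last step left them, time stands still between calls to the robot, and variables do not carry over. Pictures are saved under pics/ and viewed, about 8 in all and at most 12, crops included, and the job is handed in when it is done.

Besides the shell and the picture viewer there is one more tool, called after ">>>" in YAML: its name, and indented under it one key for each argument. apply_moves: Moves the arm, as the interface text tells. Its arguments: {"type":"object","properties":{"increments":{"type":"array"}},"required":["increments"]}

```bash
mkdir -p pics; python3 - <<'E'
from cell import *
import cv2
s=read_state();print(s)
for n in("scene","side"):
    cv2.imwrite(f"pics/{n}0.png",get_image(n)[:,:,::-1]);print(n,calibration(n))
E
```

```text
{'clock': 0.0, 'qpos': array([-1.28780807,  0.6293625 ,  0.0384374 ,  1.51837704, -0.02698463,
        0.99630559, -0.01998173]), 'qd': array([ 0.00094028,  0.00066677,  0.00094187,  0.00030823,  0.00012323,
       -0.00129346,  0.00027113]), 'tau': array([ 5.20407102e-04, -5.63409877e+01,  1.22696992e+00, -1.93440038e+01,
        1.11824524e-02,  1.06472505e-02, -1.44428606e-05]), 'eef_pos': array([221.90157372, 610.27456405, 230.37551546]), 'tool_rot': array([-3.13965847e+00,  3.68603580e-05,  2.79283453e+00]), 'force': array([-0.11591882, -0.54726941,  0.31091205]), 'torque': array([ 0.0201987 , -0.01576941, -0.0497413 ]), 'width': 85.70698567815377}
scene {'camera_matrix': array([[579.67928661,   0.        , 312.31438112],
       [  0.        , 579.67928661, 248.42257998],
       [  0.        ,   0.        ,   1.        ]]), 'origin': array([ 846.72865545, -491.53504153,  846.75457311]), 'attitude': array([ 0.63132147, -0.00597119,  0.60233688])}
side {'camera_matrix': array([[517.84666929,   0.        , 319.4457559 ],
       [  0.        , 517.84666929, 234.16777024],
       [  0.        ,   0.        ,   1.        ]]), 'origin': array([343.86908742, 646.27043384, 577.44314893]), 'attitude': array([ 9.18134816e-01,  7.32190613e-04, -2.88678852e+00])}
```

View pics/scene0.png

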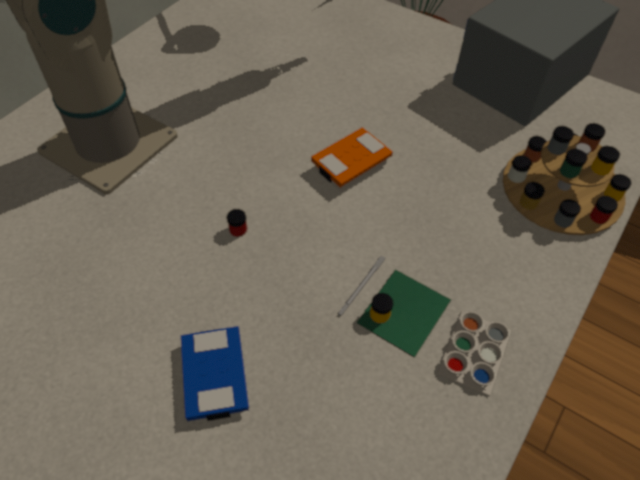

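View pics/side0.png

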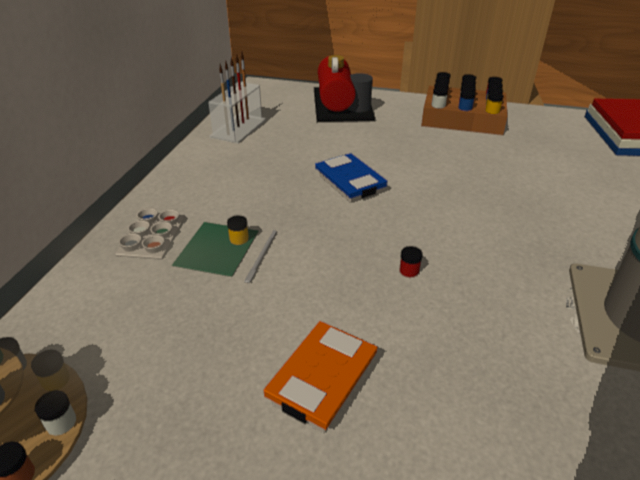

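The scene picture shows the orange cover around (352,157) with pads at (334,164) and (371,143), and the blue one at (214,373). In the side picture, orange is at (322,373) with pads at (341,342) and (303,393), and blue is at (351,176). I'll triangulate the pad centres next.

```bash
cat >h.py <<'E'
import cv2,numpy as np
from cell import *
from scipy.spatial.transform import Rotation as R
from scipy.optimize import least_squares
def proj(c,p):
    q=R.from_euler('xyz',c['attitude']).inv().apply(np.atleast_2d(p)-c['origin'])*[1,-1,-1]
    u=q@c['camera_matrix'].T; return u[:,:2]/u[:,2:]
def tri(cs,ps):
    return least_squares(lambda x:np.concatenate([(proj(c,x)[0]-p) for c,p in zip(cs,ps)]),[500,200,30])
def pads(im,seeds):
    hsv=cv2.cvtColor(im,cv2.COLOR_BGR2HSV).astype(int); out=[]
    # inside cover: not saturated
    m=(hsv[...,1]<110).astype(np.uint8)
    n,l,st,ce=cv2.connectedComponentsWithStats(m,connectivity=4)
    for s in seeds:
        k=l[s[1],s[0]]; out.append((ce[k],st[k,4]))
    return out
E
python3 - <<'E'
from h import *
C=[calibration("scene"),calibration("side")]
a=pads(cv2.imread("pics/scene0.png"),[(334,164),(371,143),(210,342),(216,400)])
b=pads(cv2.imread("pics/side0.png"),[(303,393),(341,342),(364,182),(339,161)])
print(a,b)
for i in range(4):
  for j in ((0,1) if i<2 else (2,3)):
    r=tri(C,[a[i][0],b[j][0]]);print(i,j,r.x.round(1),r.fun.round(1))
E
```

```text
[(array([333.09508197, 164.07540984]), np.int32(305)), (array([293.45181515, 229.25061742]), np.int32(266837)), (array([293.45181515, 229.25061742]), np.int32(266837)), (array([215.45194805, 398.7038961 ]), np.int32(770))] [(array([302.36049107, 393.40401786]), np.int32(896)), (array([340.68759342, 341.69207773]), np.int32(669)), (array([363.04214559, 181.22988506]), np.int32(261)), (array([305.64684974, 262.52519314]), np.int32(246456))]
0 0 [454.1 239.7  -7.8] [21.4  4.9 14.2 -2.3]
0 1 [434.2 187.7  38.3] [-0.1 -0.  -0.   0. ]
1 0 [ 458.6  143.4 -132. ] [34.9  8.7 27.1 -4.9]
1 1 [437.9  87.4 -69.6] [11.7  3.5  9.7 -2.1]
2 2 [481.6 -50.5 133.2] [-16.3  -5.9 -17.    4.7]
2 3 [499.1  24.1  37.2] [19.4  5.5 18.1 -3.8]
3 2 [ 518.9 -295.   -17.7] [ -8.4  -3.2 -12.    3.4]
3 3 [ 527.4 -240.4 -171.9] [26.8  8.5 34.3 -8. ]
```

```bash
python3 - <<'E'
from h import *
C=[calibration("scene"),calibration("side")]
I=[cv2.imread("pics/scene0.png"),cv2.imread("pics/side0.png")]
def cen(im,s,w=14):  # brightest blob near the seed
    g=im.min(axis=2).astype(float); p=g[s[1]-w:s[1]+w+1,s[0]-w:s[0]+w+1]
    pk=np.zeros_like(g,np.uint8); pk[g>0.6*g[s[1],s[0]]]=1
    k=np.zeros_like(pk); cv2.circle(k,s,w+10,1,-1)
    n,l,st,ce=cv2.connectedComponentsWithStats(pk*k,connectivity=4); i=l[s[1],s[0]]
    return ce[i],st[i,4]
P={}
for n,s,t in(("O near",(333,164),(341,342)),("O far",(371,143),(302,393)),("B1",(210,342),(363,182)),("B2",(216,400),(339,161))):
    a,b=cen(I[0],s),cen(I[1],t); r=tri(C,[a[0],b[0]]); P[n]=r.x
    print(n,a,b,r.x.round(1),r.fun.round(2))
for p,q in(("O near","O far"),("B1","B2")):
    d=P[q]-P[p]; print(d,np.linalg.norm(d),np.degrees(np.arctan2(d[1],d[0])),(P[p]+P[q])/2)
v=[cv2.resize(I[0][120:200,300:405],None,fx=6,fy=6,interpolation=2)]
cv2.imwrite("pics/c1.png",v[0])
E
```

```text
O near (array([333.09235669, 163.92675159]), np.int32(314)) (array([340.68833087, 341.63072378]), np.int32(677)) [434.2 187.8  38.6] [-0.05 -0.01 -0.03  0.01]
O far (array([375.44994499, 135.18261826]), np.int32(909)) (array([302.27455357, 393.38504464]), np.int32(896)) [460.7 289.2  51.5] [-2.99 -0.61 -1.81  0.26]
B1 (array([209.1375502 , 334.93072289]), np.int32(996)) (array([362.85470085, 181.21367521]), np.int32(234)) [ 479.9 -229.7   36.9] [ 1.26  0.51  1.65 -0.51]
B2 (array([215.48247978, 398.66442049]), np.int32(742)) (array([337.59806034, 151.66810345]), np.int32(928)) [ 556.1 -307.4   49.8] [-0.95 -0.34 -1.44  0.39]
[ 26.49495499 101.41406609  12.95379109] 105.61532153800704 75.35843903722386 [447.40983543 238.48585507  45.05686851]
[ 76.18796738 -77.64811165  12.95394567] 109.55199826551119 -45.54380995805053 [ 518.01678741 -268.57375313   43.34366769]
```

View pics/c1.png

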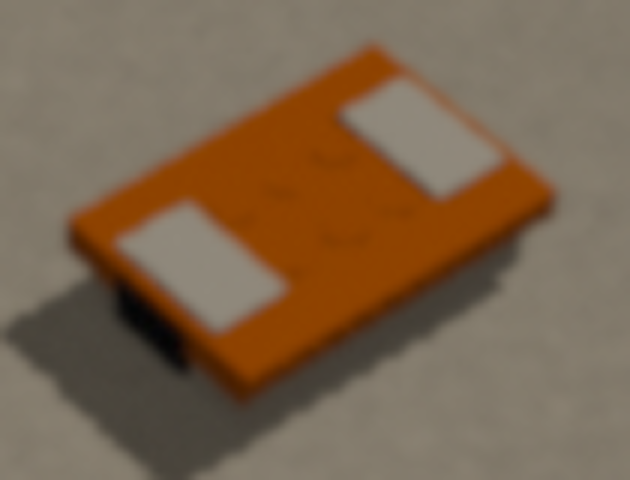

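The crop shows both pads clear. The far pad's centre is at crop (422,137), which is scene (370,142.5).

```bash
python3 - <<'E'
from h import *
C=[calibration("scene"),calibration("side")]
r=tri(C,[(369.9,142.4),(302.3,393.4)]);n=np.array([434.2,187.8,38.6]);d=r.x-n
print(r.x,r.fun,d,np.linalg.norm(d),np.degrees(np.arctan2(d[1],d[0])))
E
```

```text
[461.55936946 279.52237273  38.54728378] [-0.13570571 -0.02807067 -0.08391078  0.01200603] [ 2.73593695e+01  9.17223727e+01 -5.27162246e-02] 95.71588966499988 73.39096920769471
```

>>> apply_moves:
  increments:
    - {"tx":0.024,"ty":-0.033,"tz":0,"claw":0}
    - {"tx":0.048,"ty":-0.066,"tz":0,"claw":0}
    - {"tx":0.072,"ty":-0.099,"tz":0,"claw":0}
    - {"tx":0.096,"ty":-0.133,"tz":0,"claw":0}
    - {"tx":0.12,"ty":-0.166,"tz":-0.01,"claw":0}
    - {"tx":0.144,"ty":-0.199,"tz":-0.03,"claw":0}
    - {"tx":0.168,"ty":-0.232,"tz":-0.05,"claw":0}
    - {"tx":0.192,"ty":-0.265,"tz":-0.08,"claw":0}
    - {"tx":0.216,"ty":-0.298,"tz":-0.11,"claw":0}
    - {"tx":0.2395,"ty":-0.3314,"tz":-0.14,"claw":0}
    - {"tx":0.2395,"ty":-0.3314,"tz":-0.16,"claw":0}
    - {"tx":0.2395,"ty":-0.3314,"tz":-0.16,"claw":0}

```text
$.increments[0]: bad value
```

>>> apply_moves:
  increments:
    - {"tx":0,"ty":0,"tz":0,"claw":0}
    - {"tx":0,"ty":0,"tz":0,"claw":0}
    - {"tx":0,"ty":0,"tz":0,"claw":0}

```text
$.increments[0]: bad value
```

```bash
python3 - <<'E'
from h import *
s=read_state();print(s['clock'],s['eef_pos'],s['tool_rot'],s['force'],s['width'])
a=get_image("side");b=get_image("scene")
cv2.imwrite("pics/p2.png",np.hstack([cv2.resize(a[280:450,230:400],(400,400),interpolation=2),cv2.resize(b[90:210,290:410],(400,400),interpolation=2)])[:,:,::-1])
E
```

```text
0.1 [221.93788443 610.36184015 230.51315596] [-3.13994477e+00  3.27246948e-06  2.79275301e+00] [0.77861947 0.40321151 0.37591784] 85.24127450052453
```

View pics/p2.png

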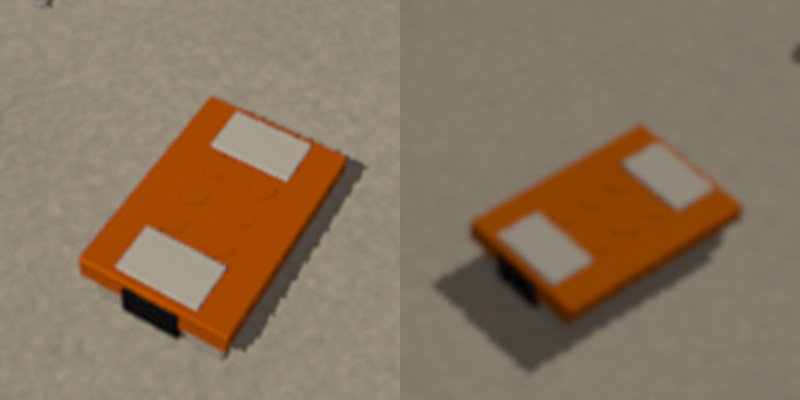

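Both moves were refused, most likely because the rotation keys were missing, so the arm hasn't moved. The picture shows the same scene as before. I'll resend with all the keys.

>>> apply_moves:
  increments:
    - {"tx":0.024,"ty":-0.033,"tz":0,"rx":0,"ry":0,"rz":0,"claw":0}
    - {"tx":0.048,"ty":-0.066,"tz":0,"rx":0,"ry":0,"rz":0,"claw":0}
    - {"tx":0.072,"ty":-0.099,"tz":0,"rx":0,"ry":0,"rz":0,"claw":0}
    - {"tx":0.096,"ty":-0.133,"tz":0,"rx":0,"ry":0,"rz":0,"claw":0}
    - {"tx":0.12,"ty":-0.166,"tz":-0.01,"rx":0,"ry":0,"rz":0,"claw":0}
    - {"tx":0.144,"ty":-0.199,"tz":-0.03,"rx":0,"ry":0,"rz":0,"claw":0}
    - {"tx":0.168,"ty":-0.232,"tz":-0.05,"rx":0,"ry":0,"rz":0,"claw":0}
    - {"tx":0.192,"ty":-0.265,"tz":-0.08,"rx":0,"ry":0,"rz":0,"claw":0}
    - {"tx":0.216,"ty":-0.298,"tz":-0.11,"rx":0,"ry":0,"rz":0,"claw":0}
    - {"tx":0.2395,"ty":-0.3314,"tz":-0.14,"rx":0,"ry":0,"rz":0,"claw":0}
    - {"tx":0.2395,"ty":-0.3314,"tz":-0.16,"rx":0,"ry":0,"rz":0,"claw":0}
    - {"tx":0.2395,"ty":-0.3314,"tz":-0.16,"rx":0,"ry":0,"rz":0,"claw":0}

```text
clock: 1.4
eef_pos: [460.7, 276.7, 68.7]
tool_rot: [-3.137, -0.003, 2.79]
force: [-0.4, 0.5, -0.4]
width: 0.1
```

```bash
python3 - <<'E'
from h import *
a=get_image("side");b=get_image("scene")
s=read_state();print(s['clock'],s['eef_pos'],s['tool_rot'],s['force'],s['width'])
cv2.imwrite("pics/p3.png",np.hstack([cv2.resize(a[280:450,230:400],(400,400),interpolation=2),cv2.resize(b[90:210,290:410],(400,400),interpolation=2)])[:,:,::-1])
E
```

```text
1.5 [461.12618246 280.3306255   71.41793279] [ 3.14145198e+00 -9.95712859e-04  2.79367482e+00] [-0.31041099 -0.00585744  0.26352462] 0.28165361444575
```

View pics/p3.png

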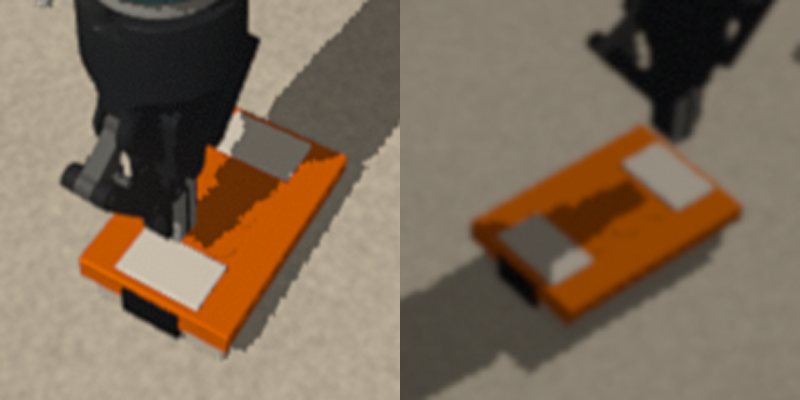

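The closed fingers hang above the far pad and line up with its centre in both views. Pressing this end now.

>>> apply_moves:
  increments:
    - {"tx":0,"ty":0,"tz":-0.015,"rx":0,"ry":0,"rz":0,"claw":0}
    - {"tx":0,"ty":0,"tz":-0.027,"rx":0,"ry":0,"rz":0,"claw":0}
    - {"tx":0,"ty":0,"tz":-0.03,"rx":0,"ry":0,"rz":0,"claw":0}
    - {"tx":0,"ty":0,"tz":-0.032,"rx":0,"ry":0,"rz":0,"claw":0}
    - {"tx":0,"ty":0,"tz":-0.034,"rx":0,"ry":0,"rz":0,"claw":0}
    - {"tx":0,"ty":0,"tz":-0.036,"rx":0,"ry":0,"rz":0,"claw":0}
    - {"tx":0,"ty":0,"tz":-0.038,"rx":0,"ry":0,"rz":0,"claw":0}
    - {"tx":0,"ty":0,"tz":-0.038,"rx":0,"ry":0,"rz":0,"claw":0}
    - {"tx":0,"ty":0,"tz":-0.038,"rx":0,"ry":0,"rz":0,"claw":0}

```text
clock: 2.4
eef_pos: [461.9, 280.4, 34.4]
tool_rot: [3.14, 0.001, 2.793]
force: [-1.5, 1.6, 5.3]
width: -0.2
```

>>> apply_moves:
  increments:
    - {"tx":0,"ty":0,"tz":-0.001,"rx":0,"ry":0,"rz":0,"claw":0}
    - {"tx":0,"ty":0,"tz":-0.002,"rx":0,"ry":0,"rz":0,"claw":0}
    - {"tx":0,"ty":0,"tz":-0.003,"rx":0,"ry":0,"rz":0,"claw":0}
    - {"tx":0,"ty":0,"tz":-0.004,"rx":0,"ry":0,"rz":0,"claw":0}
    - {"tx":0,"ty":0,"tz":-0.004,"rx":0,"ry":0,"rz":0,"claw":0}

```text
clock: 2.9
eef_pos: [462.1, 280.6, 31.6]
tool_rot: [3.139, 0.001, 2.793]
force: [-2.5, 0.5, 15.5]
width: -0.1
```

>>> apply_moves:
  increments:
    - {"tx":0,"ty":0,"tz":-0.001,"rx":0,"ry":0,"rz":0,"claw":0}
    - {"tx":0,"ty":0,"tz":-0.002,"rx":0,"ry":0,"rz":0,"claw":0}
    - {"tx":0,"ty":0,"tz":-0.003,"rx":0,"ry":0,"rz":0,"claw":0}
    - {"tx":0,"ty":0,"tz":-0.003,"rx":0,"ry":0,"rz":0,"claw":0}
    - {"tx":0,"ty":0,"tz":-0.003,"rx":0,"ry":0,"rz":0,"claw":0}

```text
clock: 3.4
eef_pos: [462.3, 280.6, 30.2]
tool_rot: [3.139, 0.001, 2.793]
force: [-6.3, -1.4, 32.0]
width: -0.0
```

Force rose to 32 N, well above 9 N, with little further travel, so this end is on its stop. Now the near pad.

>>> apply_moves:
  increments:
    - {"tx":0,"ty":0,"tz":0.015,"rx":0,"ry":0,"rz":0,"claw":0}
    - {"tx":0,"ty":0,"tz":0.035,"rx":0,"ry":0,"rz":0,"claw":0}
    - {"tx":-0.009,"ty":-0.03,"tz":0.035,"rx":0,"ry":0,"rz":0,"claw":0}
    - {"tx":-0.018,"ty":-0.06,"tz":0.035,"rx":0,"ry":0,"rz":0,"claw":0}
    - {"tx":-0.0274,"ty":-0.0917,"tz":0.035,"rx":0,"ry":0,"rz":0,"claw":0}
    - {"tx":-0.0274,"ty":-0.0917,"tz":0.035,"rx":0,"ry":0,"rz":0,"claw":0}
    - {"tx":-0.0274,"ty":-0.0917,"tz":0.025,"rx":0,"ry":0,"rz":0,"claw":0}
    - {"tx":-0.0274,"ty":-0.0917,"tz":0.017,"rx":0,"ry":0,"rz":0,"claw":0}
    - {"tx":-0.0274,"ty":-0.0917,"tz":0.014,"rx":0,"ry":0,"rz":0,"claw":0}
    - {"tx":-0.0274,"ty":-0.0917,"tz":0.012,"rx":0,"ry":0,"rz":0,"claw":0}
    - {"tx":-0.0274,"ty":-0.0917,"tz":0.01,"rx":0,"ry":0,"rz":0,"claw":0}
    - {"tx":-0.0274,"ty":-0.0917,"tz":0.01,"rx":0,"ry":0,"rz":0,"claw":0}

```text
clock: 4.6
eef_pos: [434.0, 188.5, 36.3]
tool_rot: [3.141, -0.0, 2.794]
force: [-0.9, -0.8, 3.0]
width: 0.1
```

>>> apply_moves:
  increments:
    - {"tx":0,"ty":0,"tz":-0.002,"rx":0,"ry":0,"rz":0,"claw":0}
    - {"tx":0,"ty":0,"tz":-0.003,"rx":0,"ry":0,"rz":0,"claw":0}
    - {"tx":0,"ty":0,"tz":-0.005,"rx":0,"ry":0,"rz":0,"claw":0}
    - {"tx":0,"ty":0,"tz":-0.006,"rx":0,"ry":0,"rz":0,"claw":0}
    - {"tx":0,"ty":0,"tz":-0.007,"rx":0,"ry":0,"rz":0,"claw":0}
    - {"tx":0,"ty":0,"tz":-0.007,"rx":0,"ry":0,"rz":0,"claw":0}

```text
clock: 5.2
eef_pos: [434.1, 188.2, 30.6]
tool_rot: [3.141, 0.0, 2.793]
force: [-2.7, -1.8, 18.7]
width: -0.1
```

>>> apply_moves:
  increments:
    - {"tx":0,"ty":0,"tz":-0.001,"rx":0,"ry":0,"rz":0,"claw":0}
    - {"tx":0,"ty":0,"tz":-0.003,"rx":0,"ry":0,"rz":0,"claw":0}
    - {"tx":0,"ty":0,"tz":-0.004,"rx":0,"ry":0,"rz":0,"claw":0}
    - {"tx":0,"ty":0,"tz":-0.004,"rx":0,"ry":0,"rz":0,"claw":0}

```text
clock: 5.6
eef_pos: [434.3, 188.1, 28.5]
tool_rot: [3.141, 0.001, 2.793]
force: [-5.7, -2.2, 43.2]
width: 0.1
```

>>> apply_moves:
  increments:
    - {"tx":0,"ty":0,"tz":0.015,"rx":0,"ry":0,"rz":0,"claw":0}
    - {"tx":0,"ty":0,"tz":0.05,"rx":0,"ry":0,"rz":0,"claw":0}
    - {"tx":0,"ty":0,"tz":0.1,"rx":0,"ry":0,"rz":0,"claw":0}
    - {"tx":0,"ty":0.04,"tz":0.15,"rx":0,"ry":0,"rz":0,"claw":0}
    - {"tx":-0.02,"ty":0.08,"tz":0.18,"rx":0,"ry":0,"rz":0,"claw":0}
    - {"tx":-0.05,"ty":0.12,"tz":0.2,"rx":0,"ry":0,"rz":0,"claw":0}
    - {"tx":-0.08,"ty":0.16,"tz":0.2,"rx":0,"ry":0,"rz":0,"claw":0}
    - {"tx":-0.11,"ty":0.2,"tz":0.2,"rx":0,"ry":0,"rz":0,"claw":0}
    - {"tx":-0.14,"ty":0.25,"tz":0.2,"rx":0,"ry":0,"rz":0,"claw":0}
    - {"tx":-0.17,"ty":0.3,"tz":0.2,"rx":0,"ry":0,"rz":0,"claw":0}
    - {"tx":-0.19,"ty":0.35,"tz":0.2,"rx":0,"ry":0,"rz":0,"claw":0}
    - {"tx":-0.21,"ty":0.4,"tz":0.2,"rx":0,"ry":0,"rz":0,"claw":0}

```text
clock: 6.8
eef_pos: [239.0, 550.9, 225.2]
tool_rot: [-3.141, -0.0, 2.794]
force: [1.7, 0.9, 0.8]
width: -0.0
```

```bash
python3 - <<'E'
from h import *
a=get_image("side");b=get_image("scene")
s=read_state();print(s['clock'],s['eef_pos'],s['force'])
cv2.imwrite("pics/side4.png",a[:,:,::-1]);cv2.imwrite("pics/scene4.png",b[:,:,::-1])
cv2.imwrite("pics/p4.png",np.hstack([cv2.resize(a[280:450,230:400],(400,400),interpolation=2),cv2.resize(b[90:210,290:410],(400,400),interpolation=2)])[:,:,::-1])
E
```

```text
6.9 [234.19198748 556.50444452 224.76179338] [-0.20105898 -0.3913702  -0.76464087]
```

View pics/p4.png

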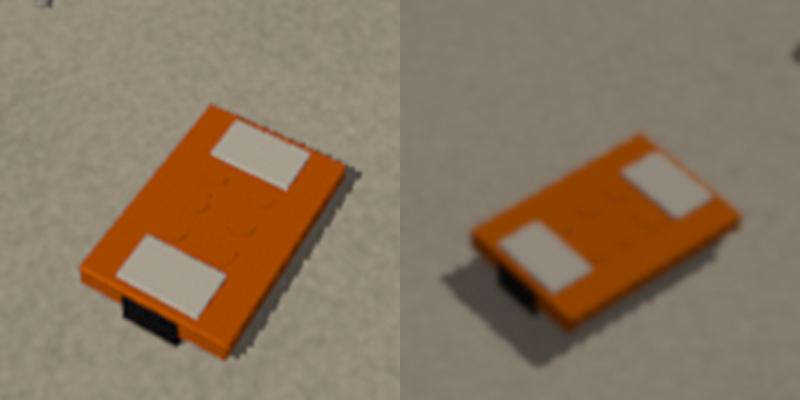

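Both ends sit visibly lower now. I'll measure how far each one dropped by registering the pad patches before and after.

```bash
python3 - <<'E'
from h import *
C=[calibration("scene"),calibration("side")]
I0=[cv2.imread("pics/scene0.png",0),cv2.imread("pics/side0.png",0)]
I1=[cv2.imread("pics/scene4.png",0),cv2.imread("pics/side4.png",0)]
for n,P in(("near",[(333.1,163.9),(340.7,341.6)]),("far",[(369.9,142.4),(302.3,393.4)])):
    Q=[]
    for k,(w,h) in enumerate(((13,9),(22,17))):
        x,y=map(round,P[k]); t=I0[k][y-h:y+h+1,x-w:x+w+1]; s=I1[k][y-h-4:y+h+10,x-w-6:x+w+7]
        W=np.eye(2,3,dtype=np.float32); W[:,2]=(6,4+[2,4][k])
        c,W=cv2.findTransformECC(t,s,W,cv2.MOTION_TRANSLATION,(3,200,1e-5),None,1)
        d=W[:,2]-(6,4); Q.append(np.array(P[k])+d); print(n,k,d,c)
    a=tri(C,P).x; b=tri(C,Q); print(a.round(1),b.x.round(1),(b.x-a).round(2),b.fun.round(2))
E
```

```text
near 0 [-0.02862835  2.52720118] 0.9987273036045441
near 1 [-0.15778589  3.58801651] 0.9924116356841106
[434.2 187.8  38.6] [434.2 188.   31.6] [ 0.03  0.2  -7.07] [-0.08 -0.02 -0.06  0.01]
far 0 [-0.27735662  2.55568838] 0.9975930823961818
far 1 [0.13664293 3.57068014] 0.9970248558990011
[461.6 279.5  38.5] [461.5 279.6  31.5] [-0.04  0.12 -7.05] [-0.15 -0.03 -0.09  0.01]
```

Both pads are now at about 31.5 mm, against 32 mm home, and level with each other. Handing in.

```bash
python3 -c "
from cell import *
s=read_state();print(s['clock'],s['qd'].round(3),s['force']);print(finish_job())"
```

```text
6.9 [ 0.064 -0.037  0.069  0.101  0.036  0.022  0.041] [-0.20105898 -0.3913702  -0.76464087]
the job is handed in; nothing more can be done
None
```

The orange cover is pressed home at both ends, and I handed the job in at 6.9 s of the 32 s allowed. I pressed each white pad in turn with the closed fingers, the far (+y) one to 32 N and the near one to 43 N. I then pulled the arm clear.

- **Height check:** before-and-after images show each end dropped about 7 mm. The pads now sit at 31.6 mm (near) and 31.5 mm (far), against 32 mm home and the 34 mm limit.
- **Blue palette:** I planned every move to stay on the orange side, well away from the blue palette.
- **Disagreement:** under load the tool height read 30.2 mm and 28.5 mm, lower than a 32 mm hard stop should allow. I put this down to give in the fingers or arm, because the images taken afterwards show both ends at home height.
- **Hand-in state:** the arm was still settling slightly in free air at about 225 mm height, with tool force under 1 N. My first two move calls were refused because I left out the rotation values, so nothing moved.

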